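# Hang up the lid of the repairer's sloping parts case

### The arm

A 6-joint arm with a two-finger parallel gripper is mounted at the origin on the work surface. World frame = base frame: x ahead of the robot, y to its left, z up, the work surface at z = 0. Lengths are in m, angles in rad, forces in N, time in s.
With the tool pointing down it reaches from about 0.375 to 0.9 m from the base axis. Payload 3.1 kg.
Tool frame: the origin (TCP) lies between the finger pads; the fingertips stand 22 mm ahead of it and the grasp point (between the pads) lies 3 mm ahead of it; z points along the fingers, y is the line along which they close (so a half turn about z gives the same grasp; the last joint's range is limited). The gripper opens to 87 mm and grips with 3 to 60 N. Pads are 19 mm wide; open, the fingers measure 117 mm over their backs; the gripper's body (75 mm by 190 mm) begins 51 mm behind the grasp point.
Start: joints at [1.034, 0.527, 1.433, -0, 1.181, -0.178], TCP at [0.219, 0.585, 0.245] pointing down, gripper open.
Joint ranges: [-3.08, 3.08], [-0.75, 2.2], [0.22, 2.44], [-1.43, 4.57], [0, 2.65], [-2.85, 2.85]. Speed limits (rad/s): [2.79, 2.79, 3.14, 3.14, 3.14, 3.14].

### API

Orientations are given as a unit quaternion [x, y, z, w].
In Python, from rig import get_obs, camera, get_calibration, hand_in, cut_out gives the robot as it stands.
- The arm moves only by the shell command python3 -m inch 'ROWS' [OPENING] [FORCE]. ROWS is JSON, one flat list of numbers, 6 for each row, row after row: the shift along the tool's x, y, z scaled (see below), then the turn, a rotation vector about the tool's x, y, z scaled (see below). A call has 1 to 20 rows; each row is the pose to reach, as a shift and turn from the pose commanded when the call began, along the tool's axes at that moment; what a row does not reach only later rows make up. The controller multiplies each number of a shift by 0.08 m and each number of a turn by 90 degrees. A row lasts 1/12 s, in which the tool goes at most 41.7 mm and 7.16 degrees, less where a joint would pass 70% of its speed; a pose out of reach is approached as far as the arm can. A call with a number of a shift or a turn outside -1 to 1 is refused whole. A call with a gripper value outside its range is refused whole. OPENING is the finger opening in mm, from 0 to 87, set as the call begins (- or left out, the last holds). The fingers move at their own pace and stop on an object; FORCE is the grip in N (left out, the last holds). Time passes only in rows, so rows that repeat a pose let the fingers close. It gives the time, the measured TCP pose, the force, the opening and the grip force at its end, in the units of the state.
- get_obs(): the state, without advancing time (a new reading comes with each control period).
- camera(name): name is "scene" or "top" or "wrist"; returns the picture (480x640x3 uint8, red, green, blue); there is no depth.
- get_calibration(name): a dict with "vertical_fov" (degrees; the focal length in pixels is half the picture's height over the tangent of half this angle, whatever the lens; pixels are square), "cx", "cy" (the principal point, pixels), "T" (4x4, takes a point from camera to world coordinates). Camera axes: x right, y down, z forward; pixel columns grow to the right and rows downward; lengths in m; the calibration is good to about 2 mm. A picture is of the moment at which its call begins: read the wrist's pose just before it. get_calibration takes no time and is no camera call; for the wrist camera it gives the pose at the moment of the call.
- hand_in(): hands the job in; it is judged then, once.
Trained networks look in the newest picture that a camera, given by its name, has taken for a name from the list of things; names that differ only in an ending like _2 or _b are one class to them, and where a whole thing is asked for, a point or a joint stands for the part that bears it (a point fixed in the world has none). Each returns a list of dicts, best first, with "conf" (0 to 1); they miss things now and then, are a little off and sometimes report something else, mostly with a low value. They report only what shows in the picture. A call takes as long as a camera call.
- cut_out(camera, thing): "region" (480x640 bool, what is visible of it) and "bbox" ([left, top, right, bottom] in pixels, round what is visible of it).
The state is a dict: "time": time; "q": joint angles; "joint_velocities": joint speeds; "joint_torque": joint torques, N m; "position": TCP position; "tool_rot": TCP orientation; "ft_force": force on the tool from outside, world axes, zero at the start; "moment": the same for the moment, N m; "grip_width": finger opening in m; "grip_force": force on a finger pad.
Only numpy, scipy, OpenCV 4.12 (cv2) and the standard library are available. Lean on these libraries where they do the work, as an engineer would, in place of code of your own. Each camera call takes 0.05 s, during which the arm holds its last target. There are 200 camera calls.

### The job

The repairer is setting up for work: take the lid off the sloping wooden parts case and hang it up out of the way. Lift the lid's low end over the stop lip, slide the lid down the slope until it is clear of its grooves, then hang it by its two holes on the free pair of pins of the sloping rack, beside the lid that hangs there already: both holes over their pins, grip bar uppermost, lid lying flat against the board with its low end down the slope. Do not knock the vise, the camera in it or the hanging lid, leave the loose things where they are, and let go of the lid at the end.

Things in the scene. Friction and masses are not known exactly. Their poses are not given: they have to be found in the camera images.
- lid: plain wooden sliding lid, 150 mm long (its x, up the slope), 96 wide (y), 6 thick, about 90 g. A dark wooden grip bar stands across it: 60 mm long in y, 14 thick in x, 22 high above the upper face, its middle 30 mm from the low end. Origin: centre of the grip bar, 11 mm above the upper face, 17 above the underside; z points out of the upper face. At the start it lies shut in the case.
- lid_holes (a point): point midway between the lid's two round 14 mm through holes, at the lid's underside, 15 mm from its high end (in the lid's axes 105 mm in x and -17 mm in z from the grip bar's centre). The hole centres lie 26 mm either side of it in y.
- lid_end (a point): middle of the lid's low end, at its underside (lid axes: -30 mm in x, -17 mm in z from the grip bar's centre).
- lid_tail (a point): middle of the lid's high end, at its underside (lid axes: 120 mm in x, -17 mm in z from the grip bar's centre).
- case_top: sloping top of the fixed pine parts case. Origin: centre of the lid's bed on the groove floor, 106 mm above the table; x points up the 25 degree slope, y across, z out of the slope. The shut lid lies centred on it between side walls 100 mm apart (2 mm play each side), its low end, at x = -75 mm, 1 mm behind the stop lip.
- stop_lip (a point): middle of the top of the stop lip, which runs across the low end of the case: 10 mm broad (x = -76 to -86 mm in the axes of the case top), its top 4 mm above the groove floor.
- groove_mouth (a point): point on the groove floor, mid-way across, where the grooves' tops begin. These 8 mm wide strips cover the lid's edges from x = -25 to +77 mm in the axes of the case top, their undersides 11.5 mm and tops 17.5 mm above the groove floor: 5.5 mm play over the 6 mm lid, which is open above nearer its low end. The high end comes free after 100 mm of travel down the slope.
- case: the fixed parts case: a wedge-shaped wooden box 160 mm front to back (x), 117 wide (y), 75 high at its low front edge, which faces the robot give or take its turn, and 163 at the back. Origin: centre of its underside on the table.
- free_pins: the free pair of steel pins on the sloping rack. Origin: midway between them on the face of the board; x points up the board's 33 degree slope, y along the pair, z out of the board along the pins. Pins 8 mm thick, at y = -26 and +26 mm, standing 23 mm out of the board, with round ends. Nothing is above them.
- rack: fixed sloping rack: a pine board 195 mm long up its 33 degree slope, 250 wide (y), on two brackets, low edge facing the robot give or take its turn. Origin: on the table under the middle of the board; the board's face is 84 mm up there. Two pairs of pins, 117 mm above the table, 62 mm left and right of the middle; either may be the free one.
- hung_lid: an equal lid that hangs already (fixed) on the other pair of pins, 124 mm beside the free pair. Origin midway between its pins on the board's face, axes as for the free pins; it covers 48 mm either side in y and x = 12 to -138 mm, 6 mm thick, its grip bar (to 28 mm off the board) at x = -108 mm. Not to be knocked.
- vise: fixed cast-iron bench vise with a chrome rangefinder camera upright in its jaws. Origin: on the table under its middle. It reaches about 95 mm to its front (-x: screw and handle), 70 mm to its back and, by the camera, 70 mm to either side (y); 185 mm high. Not to be knocked.
- meter_center (a point): centre of a black bakelite light meter, 95 x 60 x 32 mm, lying on the table in front of the rack; a bystander.
- cap_a_center (a point): centre of a brass lens cap, 53 mm across, 10 mm high, on the table in front of the case, a bystander.
- cap_b_center (a point): centre of the other brass lens cap, the same size, on the table in front of the case, a bystander.
- hood_center (a point): centre of a ribbed aluminium lens hood, 59 mm across, 36 mm high, on the table in front of the vise, a bystander.
- canister_center (a point): centre of a red film canister, 34 mm across, 51 mm high, upright on the table in front of the case, beside the lid's way out; a bystander.
- driver_grip (a point): handle of a small screwdriver, 140 mm long, lying beside the case, a bystander.

How it is judged:
By the outcome, as a careful person would: the job done as asked, in the order asked, and still so for the second after the job is handed in, with the robot touching nothing.
It also fails if it takes over 58 s, if anything falls off the work surface, if the arm or the gripper's body presses on something with over 40 N, if the wrist force passes 120 N, or if a joint passes its speed limit or range.

## Working session

There is one attempt and no reset: what is moved stays moved. The work goes in short steps, Python scripts to look and compute and a shell command to move; the robot and the scene stay as the last step left them, time stands still between calls to the robot, and variables do not carry over. Pictures are saved under pics/ and viewed, at most 10 in all, crops included, and the job is handed in when it is done.

```bash
mkdir -p pics; ls; python3 - <<'E'
from rig import *
import cv2
for c in("scene","top"):
    im=camera(c); cv2.imwrite(f"pics/{c}0.png",im[:,:,::-1]); k=get_calibration(c); print(c,k)
    for t in("case","rack","lid","hung_lid","free_pins","vise","canister_center","stop_lip","cap_a_center"):
        print(t,[(round(d["conf"],2),[int(v) for v in d["bbox"]]) for d in cut_out(c,t)][:3])
print(get_obs())
E
```

```text
pics
scene {'vertical_fov': 53.893127395423285, 'cx': 316.09211118203905, 'cy': 237.85633849941078, 'T': array([[ 0.67198183,  0.56534217, -0.47836037,  1.18997987],
       [ 0.74050935, -0.50484069,  0.44360092, -0.55959796],
       [ 0.00929053, -0.65232209, -0.75788494,  1.0118291 ],
       [ 0.        ,  0.        ,  0.        ,  1.        ]])}
case [(0.87, [302, 229, 385, 307])]
rack [(0.78, [169, 278, 293, 385]), (0.32, [310, 234, 373, 268])]
lid [(0.56, [306, 234, 375, 266])]
hung_lid [(0.9, [220, 279, 283, 318])]
free_pins [(0.59, [204, 325, 225, 345])]
vise [(0.96, [374, 145, 435, 212])]
canister_center [(0.74, [267, 251, 279, 273])]
stop_lip [(0.77, [313, 232, 377, 270]), (0.72, [310, 233, 375, 263])]
cap_a_center [(0.79, [281, 245, 299, 260])]
top {'vertical_fov': 52.65296822134561, 'cx': 318.6463193094969, 'cy': 242.20467895214847, 'T': array([[ 1.81577864e-02, -9.72574328e-01,  2.31882451e-01,
         3.64404571e-01],
       [-9.99826101e-01, -1.86483844e-02,  7.62839131e-05,
        -2.85435669e-02],
       [ 4.25004130e-03, -2.31843512e-01, -9.72743812e-01,
         1
[... 521 characters left out ...]
time': 1.0, 'q': array([ 1.03349989e+00,  5.27458228e-01,  1.43269855e+00,  2.00297114e-05,
        1.18142435e+00, -1.78488475e-01]), 'joint_velocities': array([ 0.00051374, -0.00086326,  0.00096322, -0.00020979, -0.00151682,
        0.00112284]), 'joint_torque': array([ 6.69419387e-04, -4.40023506e+01, -1.76986635e+01,  6.34320709e-02,
        5.05119434e-02, -9.21959895e-06]), 'position': array([0.21942091, 0.58518925, 0.24457455]), 'tool_rot': array([ 1.78446892e-01,  9.83949545e-01,  8.64255791e-06, -6.65972424e-06]), 'ft_force': array([-0.11845251,  0.51607644,  0.85177356]), 'moment': array([ 0.00372323, -0.05280818, -0.00456622]), 'grip_force': 0.0, 'grip_width': 0.08721247716643019}
```

```bash
python3 - <<'E'
import cv2
a=cv2.imread("pics/scene0.png")[130:400,150:510]; b=cv2.imread("pics/top0.png")[150:320,100:520]
cv2.imwrite("pics/s1.png",cv2.resize(a,None,fx=2.2,fy=2.2,interpolation=2)); cv2.imwrite("pics/t1.png",cv2.resize(b,None,fx=1.9,fy=1.9,interpolation=2))
E
```

```text
(no output)
```

View pics/s1.png

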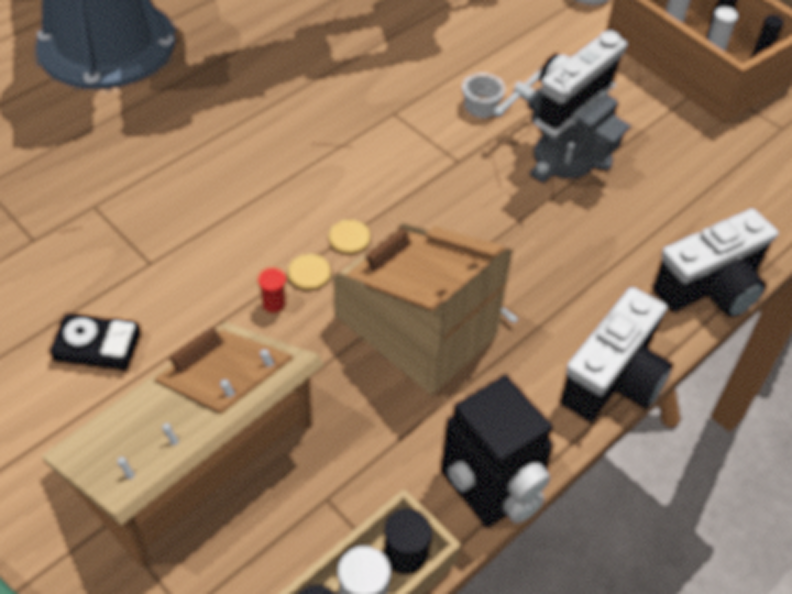

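View pics/t1.png

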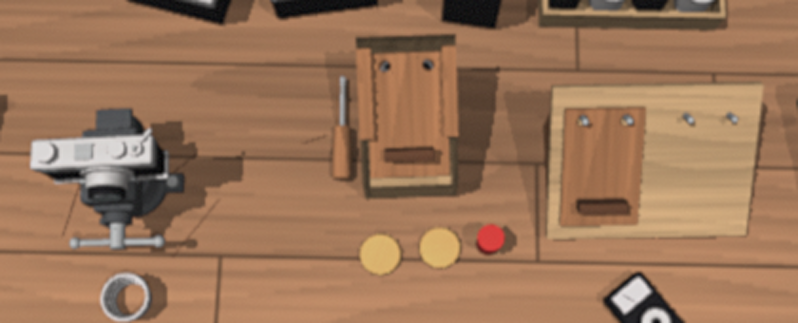

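Both views show the case with its lid in the middle (grip bar near top-camera pixel (317,232), holes near (302,185) and (325,184)). The free pins are the right-hand pair, near (462,212) and (485,212). The vise is on the left, and the canister is front right of the case at about (358,276).

```bash
cat > h.py <<'E'
from rig import *
import numpy as np, cv2
from scipy.spatial.transform import Rotation as R
def ray(c,u,v,z,k=None):
    k=k or get_calibration(c); f=240/np.tan(np.radians(k["vertical_fov"]/2)); T=k["T"]
    d=T[:3,:3]@np.array([(u-k["cx"])/f,(v-k["cy"])/f,1]); o=T[:3,3]
    return o+d*(z-o[2])/d[2]
def proj(c,P,k=None):
    k=k or get_calibration(c); f=240/np.tan(np.radians(k["vertical_fov"]/2)); T=k["T"]
    p=(np.asarray(P)-T[:3,3])@T[:3,:3]; return np.c_[p[:,0]/p[:,2]*f+k["cx"],p[:,1]/p[:,2]*f+k["cy"]]
def frame(o,yaw,slope): # x up slope, z out
    return np.array(o),(R.from_euler('z',yaw)*R.from_euler('y',-slope)).as_matrix()
def togo(Rt,pt):
    """shift (units) and turn (units) from the present pose"""
    o=get_obs(); A=R.from_quat(o["tool_rot"]); s=A.inv().apply(np.array(pt)-o["position"])/.08
    t=(A.inv()*R.from_matrix(Rt)).as_rotvec()/(np.pi/2); return s.round(3),t.round(4)
E
python3 - <<'E'
from h import *
np.set_printoptions(precision=4,suppress=True)
t=lambda x,y:(100+x/1.9,150+y/1.9)
for n,(x,y),z in[("holeL",(384,66),.1368),("holeR",(428,65),.1368),("bar",(412,153),.112),("lipL",(370,183),.078),("lipR",(452,181),.078),
 ("pinL",(687,117),.136),("pinR",(732,115),.136),("hpL",(585,118),.136),("hpR",(628,117),.136),("can",(491,236),.051),("cap",(440,247),.01),("capa",(380,254),.01),("vise",(97,150),.18),("handle",(119,240),.1),("meter",(645,300),.03)]:
    print(n,ray("top",*t(x,y),z))
print(get_calibration("wrist"))
E
```

```text
holeL [0.7439 0.0113 0.1368]
holeR [ 0.7461 -0.041   0.1368]
bar [ 0.6442 -0.0239  0.112 ]
lipL [0.6144 0.0267 0.078 ]
lipR [ 0.6188 -0.0732  0.078 ]
pinL [ 0.6878 -0.3462  0.136 ]
pinR [ 0.6913 -0.3993  0.136 ]
hpL [ 0.6842 -0.2263  0.136 ]
hpR [ 0.6864 -0.2768  0.136 ]
can [ 0.5565 -0.1229  0.051 ]
cap [ 0.5481 -0.0614  0.01  ]
capa [0.5377 0.0147 0.01  ]
vise [0.6229 0.3262 0.18  ]
handle [0.5351 0.3183 0.1   ]
meter [ 0.4836 -0.3149  0.03  ]
{'vertical_fov': 66.72551847815552, 'cx': 318.6670607867773, 'cy': 239.8178783074023, 'T': array([[ 0.3503,  0.9081,  0.2293,  0.1558],
       [ 0.9366, -0.3396, -0.0861,  0.6083],
       [-0.0003,  0.245 , -0.9695,  0.3852],
       [ 0.    ,  0.    ,  0.    ,  1.    ]])}
```

```bash
python3 -m inch '[-0.9,-0.4,-0.7,0,0,0.737,-0.9,-0.4,-0.7,0,0,0.737,-0.9,-0.4,-0.7,0,0,0.737,-0.9,-0.4,-0.7,0,0,0.737,-0.9,-0.4,-0.7,0,0,0.737,-0.9,-0.4,-0.7,0,0,0.737,-0.9,-0.4,-0.7,0,0,0.737,-0.9,-0.4,-0.7,0,0,0.737,-0.9,-0.4,-0.7,0,0,0.737,-0.9,-0.4,-0.7,0,0,0.737,-0.9,-0.4,-0.7,0,0,0.737]' 87 40
for i in 1; do
python3 -m inch '[-1,0.3,0,0,0,0,-1,0.3,0,0,0,0]'
python3 -m inch '[-1,0.3,0,0,0,0,-1,0.3,0,0,0,0]'
python3 -m inch '[-1,0.5,0,0,0,0,-1,0.5,0,0,0,0]'
python3 -m inch '[-1,0.5,0,0,0,0,-1,0.5,0,0,0,0,-1,0.5,0,0,0,0]'
done
python3 - <<'E'
from h import *
o,M=frame([.644,-.024,.107],np.radians(3),np.radians(25))
print(togo(np.c_[M[:,1],M[:,0],-M[:,2]],o+.11*M[:,2]))
E
```

```text
time: 1.92
position: [0.2756, 0.5299, 0.3006]
tool_rot: [0.688, 0.726, 0.0, 0.0]
ft_force: [0.3, 0.5, -0.3]
grip_width: 0.0873
grip_force: 0.0
time: 2.08
position: [0.3036, 0.452, 0.3003]
tool_rot: [0.686, 0.728, 0.0, 0.0]
ft_force: [0.8, -1.1, -0.2]
grip_width: 0.0869
grip_force: 0.0
time: 2.25
position: [0.3321, 0.3717, 0.3006]
tool_rot: [0.687, 0.727, 0.0, 0.0]
ft_force: [1.6, -0.3, 0.5]
grip_width: 0.0871
grip_force: 0.0
time: 2.42
position: [0.3734, 0.299, 0.3008]
tool_rot: [0.687, 0.727, 0.0, 0.0]
ft_force: [1.0, 1.3, 0.0]
grip_width: 0.0869
grip_force: 0.0
time: 2.67
position: [0.4212, 0.2183, 0.301]
tool_rot: [0.689, 0.724, 0.0, 0.002]
ft_force: [-0.4, 0.8, 0.2]
grip_width: 0.0871
grip_force: 0.0
(array([-3.162,  2.047,  1.193]), array([-0.2758,  0.0019, -0.0013]))
```

```bash

python3 -m inch '[-1,0.7,0,0,0,0,-1,0.7,0,0,0,0,-1,0.7,0,0,0,0]' >/dev/null
python3 -m inch '[-1,0.7,0.5,0,0,0,-1,0.7,0.5,0,0,0,-1,0.7,0.5,0,0,0]' >/dev/null
python3 -m inch '[-1,0.65,0.7,-0.276,0,0,-1,0.65,0.7,-0.276,0,0,-1,0.65,0.7,-0.276,0,0,-1,0.65,0.7,-0.276,0,0,-1,0.65,0.7,-0.276,0,0,-1,0.65,0.7,-0.276,0,0,-1,0.65,0.7,-0.276,0,0]'
python3 - <<'E'
from h import *
o,M=frame([.644,-.024,.107],np.radians(3),np.radians(25))
print(togo(np.c_[M[:,1],M[:,0],-M[:,2]],o+.11*M[:,2]))
k=get_calibration("wrist"); im=camera("wrist"); np.savez("w1.npz",im=im,T=k["T"]); cv2.imwrite("pics/w1.png",im[:,:,::-1])
for t in("lid","case","lid_holes","groove_mouth","canister_center"): print(t,[(round(d["conf"],2),d["bbox"]) for d in cut_out("wrist",t)][:2])
E
```

```text
time: 3.75
position: [0.5954, -0.007, 0.2055]
tool_rot: [0.671, 0.71, 0.156, 0.148]
ft_force: [-0.3, 0.5, -0.2]
grip_width: 0.0869
grip_force: 0.0
(array([-0.244,  0.019, -0.008]), array([-0.0015, -0.0008,  0.002 ]))
lid [(0.97, [277.5, 192.6, 487.0, 296.3])]
case [(0.91, [240.5, 170.4, 526.7, 332.8])]
lid_holes [(0.32, [119.4, 165.2, 189.7, 230.9])]
groove_mouth [(0.71, [265.6, 181.8, 504.4, 332.0])]
canister_center [(0.7, [181.0, 359.8, 206.5, 375.1])]
```

View pics/w1.png

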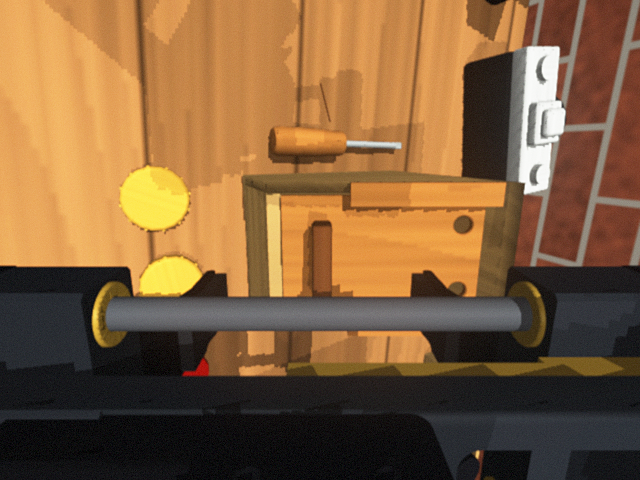

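The wrist view shows the bar at columns 312–332 and rows 220–295, the near hole at (463,224), and the left groove strip from (350,183) to (505,208). The gripper itself hides the lower half, so I'll zoom in on the part that matters.

```bash
python3 - <<'E'
import cv2
a=cv2.imread("pics/w1.png")[165:305,235:535]
cv2.imwrite("pics/w1z.png",cv2.resize(a,None,fx=2.6,fy=2.6,interpolation=2))
E
```

```text
(no output)
```

View pics/w1z.png

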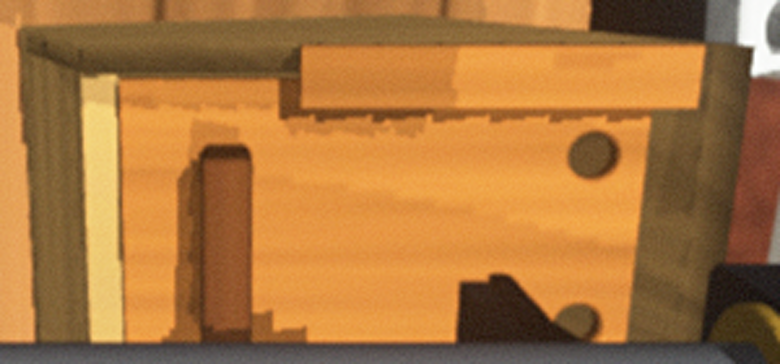

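```bash
cat >> h.py <<'E'
from scipy.optimize import least_squares
def fit(c,P,uv,p0,slope,z,k):
    P=np.array(P)/1000; uv=np.array(uv)
    def pts(p):
        o,M=frame([p[0],p[1],z],p[2],slope); return o+P@M.T
    r=least_squares(lambda p:(proj(c,pts(p),k)-uv).ravel(),p0,loss="soft_l1",x_scale=[.01,.01,.05])
    return r.x,(proj(c,pts(r.x),k)-uv).round(1)
E
python3 - <<'E'
from h import *
k=get_calibration("wrist"); k["T"]=np.load("w1.npz")["T"]
P=[[60,26,6],[60,-26,6],[-38,30,28],[-52,30,28],[-25,42,17.5],[77,42,17.5]]
uv=np.array([[593,155],[577,325],[251,158],[203,158],[301,109],[699,108]])/2.6+[235,165]
for s in (slice(0,4),slice(0,6)):
    x,e=fit("wrist",P[s],uv[s],[.69,-.02,.05],np.radians(25),.106,k); print(x.round(4),np.degrees(x[2]),e.tolist())
o,M=frame([x[0],x[1],.106],x[2],np.radians(25))
print("bar",o+M@[-.045,0,.017])
print("can in case axes",((np.array([.5565,-.1229,.051])-o)@M))
print(togo(np.c_[M[:,1],M[:,0],-M[:,2]],o+M@[-.045,0,.030]))
E
```

```text
[ 0.6939 -0.0168  0.0593] 3.396563048767773 [[0.0, 0.0], [-0.2, -0.1], [1.2, 0.0], [-0.8, 0.1]]
[ 0.6941 -0.017   0.0581] 3.32763702948694 [[0.2, 0.4], [-0.1, 0.2], [1.5, 0.2], [-0.5, 0.2], [0.3, -0.7], [-8.0, -0.4]]
bar [ 0.6462046  -0.01981906  0.10238941]
can in case axes [-0.1533038  -0.09770018  0.01080095]
(array([-0.194,  0.028,  1.269]), array([-0.001 ,  0.0009, -0.0012]))
```

```bash

python3 -m inch '[-0.194,0.028,0.9,0,0,-0.001,-0.194,0.028,0.9,0,0,-0.001,-0.194,0.028,0.9,0,0,-0.001]' 45
python3 -m inch '[0,0,0.35,0,0,0,0,0,0.35,0,0,0,0,0,0.35,0,0,0]'
python3 -m inch '[0,0,0,0,0,0,0,0,0,0,0,0,0,0,0,0,0,0,0,0,0,0,0,0,0,0,0,0,0,0,0,0,0,0,0,0]' 5 40
python3 - <<'E'
from h import *
o,M=frame([.6941,-.017,.106],.0585,np.radians(25))
ob=get_obs(); print(M.T@(ob["position"]-o), ob["moment"],togo(np.c_[M[:,1],M[:,0],-M[:,2]],o+M@[-.045,0,.0315]))
E
```

```text
time: 4.3
position: [0.6278, -0.0219, 0.1349]
tool_rot: [0.672, 0.71, 0.154, 0.145]
ft_force: [-0.9, 1.0, -0.7]
grip_width: 0.074
grip_force: 0.0
time: 4.55
position: [0.6396, -0.0203, 0.115]
tool_rot: [0.671, 0.71, 0.156, 0.148]
ft_force: [-0.2, -0.5, 0.2]
grip_width: 0.0548
grip_force: 0.0
time: 5.05
position: [0.6392, -0.0209, 0.1151]
tool_rot: [0.671, 0.71, 0.156, 0.148]
ft_force: [0.4, 0.5, -0.8]
grip_width: 0.0153
grip_force: 0.0
[-0.04603993 -0.00063532  0.03149737] [-0.10593951  0.347074    0.04699039] (array([ 0.008,  0.013, -0.   ]), array([-0.0016,  0.0012, -0.0014]))
```

```bash

python3 -m inch '[0,0,0,0,0,0,0,0,0,0,0,0,0,0,0,0,0,0]'
python3 -m inch '[0,0.004,-0.015,0.0064,0,0,0,0.008,-0.03,0.0128,0,0,0,0.012,-0.045,0.019,0,0,0,0.016,-0.06,0.0255,0,0,0,0.016,-0.06,0.0255,0,0,0,0.016,-0.06,0.0255,0,0]'
python3 -m inch '[0,-0.1,0,0,0,0,0,-0.2,0,0,0,0,0,-0.25,0,0,0,0,0,-0.25,0,0,0,0]'
```

```text
time: 5.3
position: [0.6397, -0.021, 0.1153]
tool_rot: [0.671, 0.709, 0.156, 0.149]
ft_force: [-0.3, 0.8, 4.0]
grip_width: 0.0133
grip_force: 40.0
time: 5.8
position: [0.6385, -0.0209, 0.1196]
tool_rot: [0.674, 0.713, 0.142, 0.135]
ft_force: [0.1, -0.5, 1.4]
grip_width: 0.0137
grip_force: 40.0
time: 6.13
position: [0.6181, -0.0215, 0.1109]
tool_rot: [0.674, 0.713, 0.141, 0.133]
ft_force: [-1.2, -1.0, -0.2]
grip_width: 0.0133
grip_force: 40.0
```

```bash

python3 -m inch '[0,-0.2,0,0,0,0,0,-0.4,0,0,0,0,0,-0.6,0,0,0,0,0,-0.8,0,0,0,0,0,-1,0,0,0,0,0,-1,0,0,0,0]'
python3 -m inch '[0,-0.2,0,0,0,0,0,-0.38,0,0,0,0,0,-0.38,0,0,0,0]'
python3 - <<'E'
from h import *
o,M=frame([.6941,-.017,.106],.0585,np.radians(25))
ob=get_obs(); print(M.T@(ob["position"]-o))
im=camera("scene"); cv2.imwrite("pics/s2.png",cv2.resize(im[180:400,190:440,::-1],None,fx=2.6,fy=2.6,interpolation=2))
E
```

```text
time: 6.63
position: [0.5434, -0.0254, 0.08]
tool_rot: [0.675, 0.712, 0.141, 0.132]
ft_force: [0.5, 0.0, -0.8]
grip_width: 0.0138
grip_force: 40.0
time: 6.88
position: [0.5198, -0.0276, 0.07]
tool_rot: [0.674, 0.713, 0.142, 0.135]
ft_force: [-0.4, 1.0, -1.1]
grip_width: 0.0141
grip_force: 40.0
[-0.17351578 -0.00041177  0.04119448]
```

View pics/s2.png

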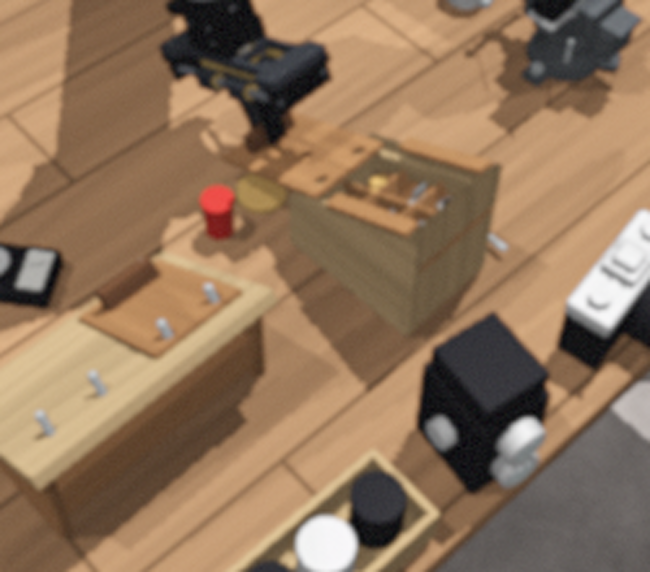

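The lid is free of its grooves and held level. The next move is to lift it and carry it across to the right of the free pins for a look.

```bash

python3 -m inch '[0,0,-0.5,0,0,0,0,0,-0.8,0,0,0,0,0,-0.8,0,0,0]' >/dev/null
python3 -m inch '[0,0.35,-0.8,0,0,0,0,0.35,-0.8,0,0,0,0,0.35,-0.8,0,0,0]'
python3 -m inch '[-0.5,0,0,0,0,0,-1,0,0,0,0,0,-1,0,0,0,0,0]' >/dev/null
python3 -m inch '[-0.5,0,0,0,0,0,-1,0,0,0,0,0,-1,0,0,0,0,0]' >/dev/null
python3 -m inch '[-0.5,0,0,0,0,0,-1,0,0,0,0,0,-1,0,0,0,0,0]' >/dev/null
python3 -m inch '[-0.5,0,0,0,0,0,-1,0,0,0,0,0,-1,0,0,0,0,0]' >/dev/null
python3 -m inch '[-0.5,0.2,0,-0.05,0,0,-1,0.4,0,-0.1145,0,0,-1,0.4,0,-0.1145,0,0,-1,0.4,0,-0.1145,0,0,-1,0.4,0,-0.1145,0,0]'
python3 - <<'E'
from h import *
o,M=frame([.702,-.372,.117],np.radians(2.5),np.radians(33))
print(togo(np.c_[M[:,1],M[:,0],-M[:,2]],o+M@[-.106,-.1,.11]))
E
```

```text
time: 7.43
position: [0.5015, -0.0281, 0.1904]
tool_rot: [0.674, 0.713, 0.144, 0.134]
ft_force: [0.6, 0.7, 0.0]
grip_width: 0.0139
grip_force: 40.0
time: 8.85
position: [0.5538, -0.4244, 0.1994]
tool_rot: [0.659, 0.697, 0.208, 0.192]
ft_force: [-0.0, 0.2, -0.2]
grip_width: 0.0139
grip_force: 40.0
(array([-0.68 , -0.315,  0.503]), array([-0.0007, -0.0084,  0.0054]))
```

```bash

python3 -m inch '[-0.68,-0.315,0.5,-0.0007,-0.008,0.005,-0.68,-0.315,0.5,-0.0007,-0.008,0.005,-0.68,-0.315,0.5,-0.0007,-0.008,0.005,-0.68,-0.315,0.5,-0.0007,-0.008,0.005,-0.68,-0.315,0.5,-0.0007,-0.008,0.005]'
python3 - <<'E'
from h import *
k=get_calibration("wrist"); o=get_obs(); im=camera("wrist"); np.savez("w2.npz",im=im,T=k["T"],p=o["position"],q=o["tool_rot"]); cv2.imwrite("pics/w2.png",im[:,:,::-1])
E
```

```text
time: 9.27
position: [0.5586, -0.4768, 0.1528]
tool_rot: [0.662, 0.693, 0.206, 0.197]
ft_force: [0.2, -0.2, -0.4]
grip_width: 0.0135
grip_force: 40.0
```

View pics/w2.png

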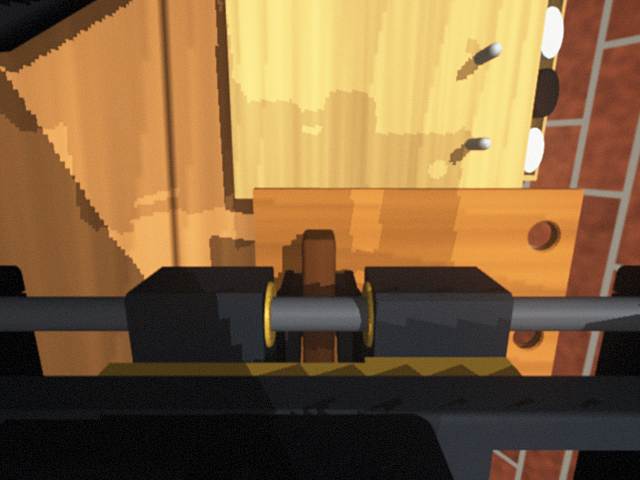

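The view shows the free pins at about (488,53) and (479,144), and the held lid with one hole at (542,235) and the other partly visible at (529,338). I'll zoom in to measure.

```bash
python3 - <<'E'
import cv2,numpy as np
a=cv2.imread("pics/w2.png")
f=lambda c:cv2.resize(c,None,fx=5,fy=5,interpolation=2)
L=f(a[35:155,450:510]); Rr=f(a[215:355,505:585][:120])
cv2.imwrite("pics/w2z.png",np.hstack([L,Rr]))
E
```

```text
(no output)
```

View pics/w2z.png

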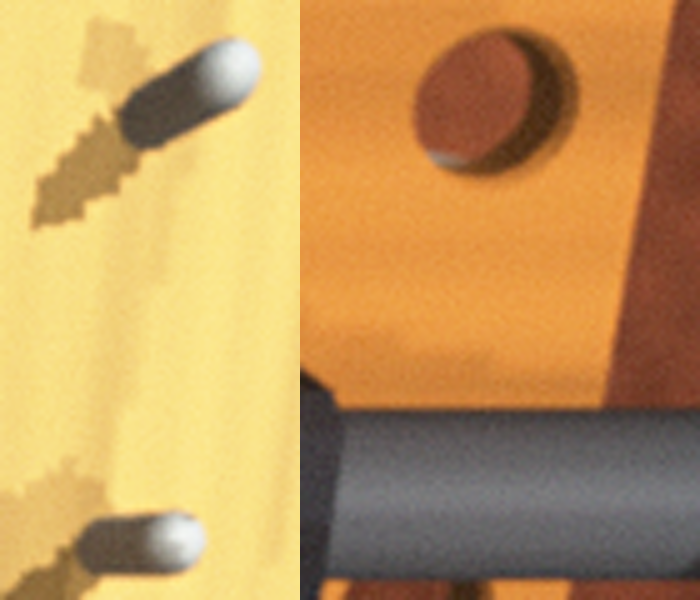

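```bash
python3 - <<'E'
from h import *
np.set_printoptions(precision=4,suppress=True)
d=np.load("w2.npz"); k=get_calibration("wrist"); k["T"]=d["T"]
x,e=fit("wrist",[[0,26,19],[0,26,0],[0,-26,19],[0,-26,0]],[[495.8,49],[477.4,60.6],[484.8,143.2],[469.6,144.4]],[.7,-.372,.04],np.radians(33),.117,k)
print("pins",x,np.degrees(x[2]),e.tolist())
# lid in tool frame: lid x=tool y, lid y=tool x, lid z=-tool z ; params: bar centre offset tool x,y,z, small yaw
A=R.from_quat(d["q"]).as_matrix()
P=np.array([[105,26,-11],[120,48,-11],[-30,48,-11],[7,30,11],[-7,30,11]])/1e3
uv=np.array([[544.2,235.4],[583,189.5],[254,188.5],[334,237],[303,237]])
def pts(p):
    M=A@np.array([[0,1,0],[1,0,0],[0,0,-1.]])@R.from_rotvec([0,p[4],p[3]]).as_matrix()
    return d["p"]+A@p[:3]+P@M.T
r=least_squares(lambda p:np.r_[(proj("wrist",pts(p),k)-uv).ravel(),p[4]*200,(p[2]-.0145)*1000],[0,0,.0145,0,0],x_scale=[.01,.01,.01,.05,.05],loss="soft_l1")
print("lid",r.x,(proj("wrist",pts(r.x),k)-uv).round(1).tolist())
p=r.x
for nm,pit in(("pitch used",p[4]),):
  o,F=frame([x[0],x[1],.117],x[2],np.radians(33))
  M0=np.array([[0,1,0],[1,0,0],[0,0,-1.]])@R.from_rotvec([0,pit,p[3]]).as_matrix() # lid in tool
  At=F@M0.T
  for h in(.06,.0): # bar centre height above resting 17mm
    bar=o+F@[-.105,0,.017+h]; print(h,togo(At,bar-At@p[:3]))
E
```

```text
pins [ 0.6967 -0.3756  0.0044] 0.2545837485685915 [[-0.6, 1.2], [3.4, -1.8], [-1.9, 0.1], [0.6, -0.1]]
lid [ 0.0008 -0.0006  0.0146 -0.0036 -0.0017] [[-1.3, 0.3], [0.4, -0.6], [-0.1, -1.2], [2.7, 0.6], [-0.5, 0.4]]
0.06 (array([ 1.249, -0.059,  0.207]), array([ 0.0027, -0.0143,  0.0205]))
0.0 (array([ 1.232, -0.061,  0.957]), array([ 0.0027, -0.0143,  0.0205]))
```

```bash
python3 - <<'E'
from h import *
np.set_printoptions(precision=4,suppress=True)
d=np.load("w2.npz"); k=get_calibration("wrist"); k["T"]=d["T"]
uv=np.array([[495.8,49],[479.8,58.8],[484.8,143.2],[470.6,144.2]]);P=[[0,26,19],[0,26,0],[0,-26,19],[0,-26,0]]
x,e=fit("wrist",P,uv,[.7,-.372,.04],np.radians(33),.117,k); print(x,np.degrees(x[2]),e.tolist())
o,F=frame([x[0],x[1],.117],x[2],np.radians(33))
print("tips/bases",[ray("wrist",*uv[i],.117+(P[i][2])/1e3*np.cos(np.radians(33)),k) for i in range(4)])
for yaw in(x[2],.04):
  o,F=frame([x[0],x[1],.117],yaw,np.radians(33)); print("edge proj",proj("wrist",o+np.array([[-.158,y,0] for y in(.08,0,-.063)])@F.T,k).round(0).tolist())
g=cv2.cvtColor(d["im"],cv2.COLOR_RGB2GRAY)
for v in(10,60,110,160,190): print(v,d["im"][v,215:245,1].tolist())
# independent: top and scene pictures, pins by hand-picked tips earlier
tops=np.array([[687,118],[732,116],[585,119],[628,118]])/1.9+[100,150]
print("top",[ray("top",*u,.1345).round(4).tolist() for u in tops])
sc=np.array([[125,464],[168,430],[227,383],[265,354]])/2.2+[150,130]
print("scene",[ray("scene",*u,.1345).round(4).tolist() for u in sc])
E
```

```text
[ 0.6972 -0.3753  0.0215] 1.2292056154234272 [[-0.6, 1.0], [1.1, -0.5], [-1.0, -0.1], [0.5, -0.3]]
tips/bases [array([ 0.6867, -0.349 ,  0.1329]), array([ 0.6956, -0.3498,  0.117 ]), array([ 0.6884, -0.4015,  0.1329]), array([ 0.6972, -0.4015,  0.117 ])]
edge proj [[226.0, -48.0], [230.0, 96.0], [233.0, 195.0]]
edge proj [[223.0, -44.0], [230.0, 101.0], [235.0, 198.0]]
10 [120, 83, 64, 63, 85, 84, 86, 71, 60, 48, 111, 201, 222, 224, 222, 220, 215, 213, 214, 212, 209, 204, 211, 218, 224, 231, 231, 232, 230, 230]
60 [140, 94, 63, 61, 67, 60, 64, 69, 63, 68, 61, 54, 80, 145, 189, 194, 193, 201, 213, 221, 218, 218, 204, 207, 209, 213, 226, 230, 232, 234]
110 [142, 143, 148, 134, 93, 64, 66, 63, 69, 64, 66, 64, 64, 55, 65, 113, 182, 195, 190, 195, 194, 190, 186, 188, 187, 191, 197, 194, 198, 200]
160 [143, 142, 143, 140, 143, 147, 137, 98, 71, 63, 71, 66, 67, 68, 68, 67, 57, 92, 169, 193, 194, 198, 193, 195, 203, 201, 199, 196, 196, 201]
190 [144, 137, 142, 138, 145, 139, 146, 145, 136, 93, 64, 64, 66, 69, 71, 72, 68, 66, 69, 124, 177, 192, 204, 204, 203, 199, 203, 195, 199, 192]
top [[0.687, -0.3466, 0.1345], [0.6905, -0.3998, 0.1345], [0.6835, -0.2265, 0.1345], [0.6857, -0.2772, 0.1345]]
scene [[0.6937, -0.4021, 0.1345], [0.6907, -0.3512, 0.1345], [0.6861, -0.2769, 0.1345], [0.6841, -0.2272, 0.1345]]
```

```bash
cat > t.py <<'E'
from h import *
import sys
p=np.array([.0008,-.0006,.0146,-.0036,-.0017])
def target(h,dx=0,dy=0,yaw=.039):
    o,F=frame([.6972,-.3753,.117],yaw,np.radians(33))
    M0=np.array([[0,1,0],[1,0,0],[0,0,-1.]])@R.from_rotvec([0,p[4],p[3]]).as_matrix()
    At=F@M0.T; bar=o+F@[-.105+dx,dy,.017+h]; return togo(At,bar-At@p[:3])
if __name__=="__main__": print(target(*map(float,sys.argv[1:])))
E
python3 t.py .06
```

```text
(array([ 1.193, -0.054,  0.21 ]), array([ 0.0026, -0.0023,  0.0021]))
```

```bash

python3 -m inch '[0.4,-0.02,0,0,0,0,0.8,-0.05,0,0.0026,-0.0023,0.0021,0.8,-0.05,0,0.0026,-0.0023,0.0021]' >/dev/null
python3 -m inch '[0.2,0,0.1,0,0,0,0.393,0,0.21,0,0,0,0.393,0,0.21,0,0,0,0.393,0,0.21,0,0,0]'
python3 t.py .032
```

```text
time: 9.9
position: [0.5604, -0.382, 0.1372]
tool_rot: [0.663, 0.693, 0.204, 0.197]
ft_force: [0.1, -1.2, 0.1]
grip_width: 0.0139
grip_force: 40.0
(array([ 0.007, -0.006,  0.349]), array([0.0003, 0.0005, 0.0006]))
```

```bash

python3 -m inch '[0.007,-0.006,0.2,0,0,0,0.007,-0.006,0.35,0,0,0,0.007,-0.006,0.35,0,0,0,0.007,-0.006,0.35,0,0,0]'
python3 t.py .032
python3 - <<'E'
from h import *
k=get_calibration("wrist"); o=get_obs(); im=camera("wrist"); np.savez("w3.npz",im=im,T=k["T"],p=o["position"],q=o["tool_rot"])
a=cv2.resize(im[200:360,490:600,::-1],None,fx=3.7,fy=3.7,interpolation=2)
s=camera("scene"); b=cv2.resize(s[300:360,190:250,::-1],(390,390),interpolation=2)
b=cv2.copyMakeBorder(b,0,a.shape[0]-390,0,0,0); cv2.imwrite("pics/w3.png",np.hstack([a,b]))
E
```

```text
time: 10.23
position: [0.575, -0.383, 0.1123]
tool_rot: [0.664, 0.692, 0.203, 0.197]
ft_force: [-0.5, -0.1, -0.6]
grip_width: 0.0135
grip_force: 40.0
(array([ 0.026,  0.011, -0.011]), array([ 0.0002,  0.0011, -0.0007]))
```

View pics/w3.png

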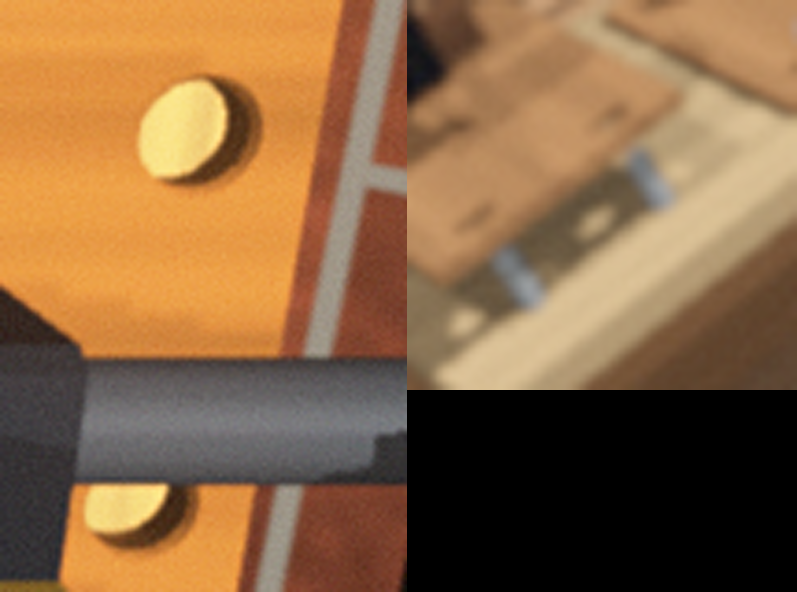

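```bash
python3 - <<'E'
from h import *
from t import p
np.set_printoptions(precision=4,suppress=True)
d=np.load("w3.npz"); A=R.from_quat(d["q"]).as_matrix()
M=A@np.array([[0,1,0],[1,0,0],[0,0,-1.]])@R.from_rotvec([0,p[4],p[3]]).as_matrix()
lid=lambda P:d["p"]+A@p[:3]+np.array(P)/1e3@M.T
o,F=frame([.6972,-.3753,.117],.039,np.radians(33))
print("holes pred",proj("scene",lid([[105,-26,-11],[105,26,-11]])),"obs 200.5,333.5  221.4,317.7")
print("bases pred",proj("scene",o+np.array([[0,-.026,0],[0,.026,0]])@F.T),"obs 209.7,346.9-~.5  229.4,331.2-~.5")
print("lid holes in pin frame",(lid([[105,-26,-17],[105,26,-17]])-o)@F*1e3)
# scene mm scale
print(proj("scene",o+np.array([[.01,0,0],[0,.01,0]])@F.T)-proj("scene",[o]))
kw=get_calibration("wrist"); kw["T"]=d["T"]
print("wrist hole pred",proj("wrist",lid([[105,26,-11],[105,-26,-11]]),kw),"obs",490+200/3.7,200+129/3.7)
E
```

```text
holes pred [[200.3375 333.0958]
 [220.8143 317.8162]] obs 200.5,333.5  221.4,317.7
bases pred [[209.7633 346.2201]
 [229.687  330.8099]] obs 209.7,346.9-~.5  229.4,331.2-~.5
lid holes in pin frame [[ -0.8898 -28.2777  31.2044]
 [ -0.8333  23.7222  31.1122]]
[[ 2.0531  1.3012]
 [ 3.8132 -2.9494]]
wrist hole pred [[542.7063 235.6426]
 [526.7415 335.7663]] obs 544.0540540540541 234.86486486486487
```

```bash

python3 -m inch '[0.022,0,0,0,0,0,0.022,0,0,0,0,0,0.022,0,0.05,0,0,0,0.022,0,0.1,0,0,0,0.022,0,0.15,0,0,0,0.022,0,0.18,0,0,0,0.022,0,0.18,0,0,0]'
python3 t.py 0; sleep 0
python3 - <<'E'
from h import *
o=get_obs(); print(o["ft_force"],o["moment"])
s=camera("scene"); print(get_obs()["position"],o["position"]); cv2.imwrite("pics/s4.png",cv2.resize(s[290:370,170:260,::-1],(720,600)[:2],interpolation=2))
E
```

```text
time: 10.92
position: [0.5828, -0.3803, 0.0997]
tool_rot: [0.664, 0.692, 0.203, 0.197]
ft_force: [0.6, 0.2, -0.4]
grip_width: 0.0135
grip_force: 40.0
(array([-0.004,  0.014,  0.203]), array([-0.    ,  0.0007, -0.0007]))
[ 0.61784355  0.20243126 -0.41521434] [-0.10484263  0.47465173 -0.03834996]
[ 0.58271081 -0.38032736  0.09992159] [ 0.58276767 -0.38026078  0.0996642 ]
```

View pics/s4.png

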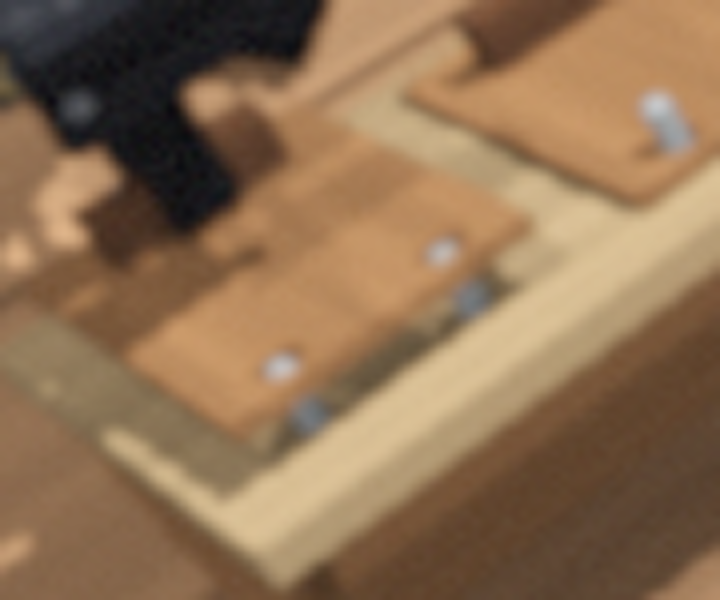

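Both pin tips already show through the holes, at (281,366) and (441,251) in the crop, with no contact force. I'll lower the lid the rest of the way in small steps.

```bash

python3 -m inch '[0,0,0.05,0,0,0,0,0,0.1,0,0,0,0,0,0.15,0,0,0,0,0,0.175,0,0,0,0,0,0.175,0,0,0]'
python3 -m inch '[0,0,0.01,0,0,0,0,0,0.02,0,0,0,0,0,0.028,0,0,0,0,0,0.028,0,0,0,0,0,0.028,0,0,0]'
python3 t.py 0
```

```text
time: 11.38
position: [0.5904, -0.3801, 0.0881]
tool_rot: [0.664, 0.692, 0.203, 0.197]
ft_force: [-0.5, 0.1, -0.3]
grip_width: 0.0138
grip_force: 40.0
time: 11.8
position: [0.5915, -0.3803, 0.087]
tool_rot: [0.664, 0.692, 0.203, 0.198]
ft_force: [-0.5, 0.1, 0.2]
grip_width: 0.0136
grip_force: 40.0
(array([0.001, 0.009, 0.011]), array([ 0.0004,  0.0014, -0.0006]))
```

```bash

python3 -m inch '[0,0,0.006,0,0,0,0,0,0.012,0,0,0,0,0,0.012,0,0,0]' | sed -n '2p;4p'
python3 -m inch '[0,0,0.006,0,0,0,0,0,0.012,0,0,0,0,0,0.012,0,0,0]' | sed -n '2p;4p'
```

```text
position: [0.592, -0.3803, 0.086]
ft_force: [0.2, 0.2, -1.1]
position: [0.5924, -0.3803, 0.0855]
ft_force: [-2.6, 1.1, 1.0]
```

```bash

python3 -m inch '[0,-0.012,0,0,0,0,0,-0.025,0,0,0,0,0,-0.025,0,0,0,0]' | sed -n '2p;4p'
python3 -m inch '[0,-0.025,-0.005,0,0,0,0,-0.025,-0.005,0,0,0,0,-0.025,-0.005,0,0,0,0,-0.025,-0.005,0,0,0,0,-0.025,-0.005,0,0,0,0,-0.025,-0.005,0,0,0]' 45
python3 -m inch '[0,0,-0.2,0,0,0,0,0,-0.5,0,0,0,0,0,-0.9,0,0,0,0,0,-0.9,0,0,0]'
python3 -m inch '[0,0,-0.5,0,0,0,0,0,-0.9,0,0,0,0,0,-0.9,0,0,0]' >/dev/null
python3 - <<'E'
from h import *
s=camera("scene"); cv2.imwrite("pics/s5.png",cv2.resize(s[250:400,160:310,::-1],(600,600),interpolation=2))
E
```

```text
position: [0.5911, -0.3807, 0.0847]
ft_force: [-1.3, 0.5, 3.5]
time: 13.05
position: [0.5889, -0.3803, 0.0832]
tool_rot: [0.664, 0.692, 0.203, 0.197]
ft_force: [0.0, 0.2, 0.1]
grip_width: 0.0423
grip_force: 0.0
time: 13.38
position: [0.5492, -0.3834, 0.1478]
tool_rot: [0.664, 0.692, 0.203, 0.2]
ft_force: [0.4, 0.1, 0.3]
grip_width: 0.0451
grip_force: 0.0
```

View pics/s5.png

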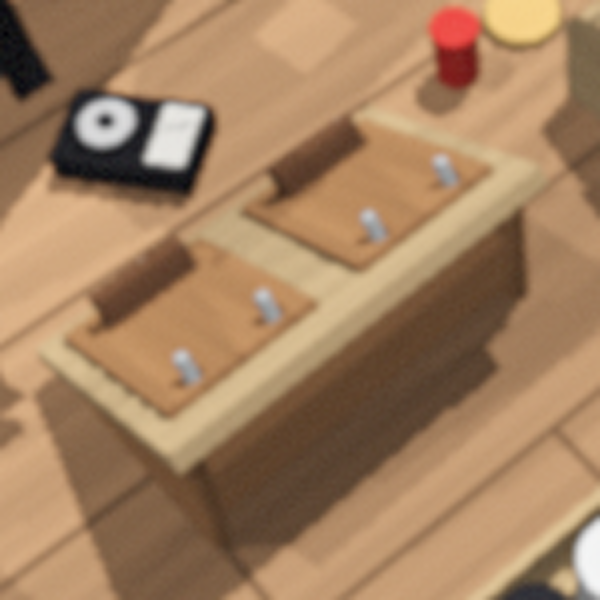

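The lid lies flat on the board with both pins through its holes, at (186,368) and (267,305) in the crop. It matches its neighbour, and the gripper is clear of it.

```bash
python3 -m inch '[0,0,0,0,0,0,0,0,0,0,0,0,0,0,0,0,0,0]' | sed -n '1,4p'; python3 -c "
from rig import hand_in; print(hand_in())"
```

```text
time: 13.93
position: [0.5109, -0.3824, 0.2029]
tool_rot: [0.664, 0.692, 0.204, 0.196]
ft_force: [-0.2, 0.7, -0.6]
the job is handed in; nothing more can be done
None
```

The lid is off the case and released, hanging flat on the free pair of pins with its grip bar up and low end down the slope; I saw no sign of anything else being knocked or moved, and I handed the job in at about 14 s.

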